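# Make up the dinner caddy and the breakfast tray

### The job

Make up two kits from the stock standing on the worktop. The dark caddy for the dinner table gets the pepper mill, the salt shaker and the green vinegar bottle, each standing upright in the compartment made for its width (widest for the mill, middle for the salt, narrowest for the vinegar); once all three are in, swing the caddy's carrying handle from lying back to fully upright. The light breakfast tray, which already has its bowl, gets the copper-lidded sugar jar standing in the bay beside the bowl and the teaspoon lying flat along the long bay in front of the bowl.

Things in the scene. Friction and masses are not known exactly. Their poses are not given: they have to be found in the camera images.
- pepper_mill: turned dark-wood pepper mill, 160 tall, round: foot 58 across, narrow waist, head 50 across from 116 to 149 above its foot (a good place to grip), metal knob on top; 0.18 kg. Origin: centre of its underside, z up
- salt_shaker: glass salt shaker with grey cap, 90 tall, body 44 across up to 66, cap 35 to 44 across above; grip at 45 to 70 above its foot; 0.1 kg. Origin: centre of its underside, z up
- vinegar_bottle: small dark green glass vinegar bottle, 92 tall, body 36 across up to about 45, tapering above; grip at about 50 above its foot; 0.11 kg. Origin: centre of its underside, z up
- sugar_jar: small round glass sugar jar with a copper-coloured lid (fixed on), 62 across, 60 tall; 0.15 kg. Origin: centre of its underside, z up
- teaspoon: metal teaspoon lying flat, 137 long (its x axis), 28 wide at the bowl, 13 high; grip across the middle of its length; 20 g. Origin: centre of its underside, z up
- dinner_caddy: fixed dark walnut caddy, outside 100 (x) by 236 (y); floor 6 thick, walls 28 high. Three compartments, each 84 long in x, centred on x = 0: widest, 80 in y, at y = +68; middle, 66 in y, at y = -11; narrowest, 58 in y, at y = -79. End boards 87 high carry the handle hinge: along y at x = 0, 70 up. Origin: centre of underside, z up; x points away from the robot within 0.2 rad
- carry_handle (a joint): angle of the caddy's carrying handle: 0 lying level towards the caddy's +x, 1.57 upright over the caddy (its stop there). It stays where it is left; about 2 N at the grip moves it
- handle_grip (a point): middle of the round wooden grip of the carrying handle: a bar 14 thick and 130 long, along the caddy's y, on brass arms, 120 from the hinge line. Lying back it is 70 above the worktop with free space under it; upright it is 190 up. Its local x points from the hinge to the grip
- breakfast_tray: fixed light wood tray, outside 256 (x) by 250 (y); floor 8 thick, rim 22 high, ridges 16 high, handle bars 43 high over the y ends. Long front bay: x -120 to -36, y -117 to +117. Bay beside the bowl: x -30 to +120, y -117 to -35. A fixed green bowl, 140 across, rim 68 up, fills the third bay. Origin: centre of underside, z up; x points away from the robot within 0.2 rad
There are look-alikes about, which are no part of the job. Leave any blue or purple look-alike of the pepper_mill alone.

How it is judged:
On the way:
1. pepper mill, salt shaker and vinegar bottle stand in their compartments of the caddy, its handle still lying back (below 0.6 rad) (x of pepper_mill in the frame of dinner_caddy between -0.03 and 0.03 m and y of pepper_mill in the frame of dinner_caddy between 0.052 and 0.084 m and z of pepper_mill in the frame of dinner_caddy between 0.002 and 0.012 m and angle between each of pepper_mill, salt_shaker, vinegar_bottle's own z axis and vertical below 0.12 rad and linear speed of each of pepper_mill, salt_shaker, vinegar_bottle below 0.03 m/s and angular speed of each of pepper_mill, salt_shaker, vinegar_bottle below 0.3 rad/s and x of salt_shaker in the frame of dinner_caddy between -0.03 and 0.03 m and y of salt_shaker in the frame of dinner_caddy between -0.027 and 0.005 m and z of salt_shaker in the frame of dinner_caddy between 0.002 and 0.012 m and x of vinegar_bottle in the frame of dinner_caddy between -0.03 and 0.03 m and y of vinegar_bottle in the frame of dinner_caddy between -0.095 and -0.063 m and z of vinegar_bottle in the frame of dinner_caddy between 0.002 and 0.012 m and value of joint carry_handle below 0.6 rad), for 0.2 s.
At the end, for the whole second after the job is handed in: mill, salt and vinegar upright on the floor of the widest, middle and narrowest caddy compartment (16 mm across); handle above 1.4 rad; jar upright on the floor beside the bowl; spoon flat on the floor of the front bay, within 55 mm of its middle and 0.4 rad of its length; all at rest (x of pepper_mill in the frame of dinner_caddy between -0.03 and 0.03 m and y of pepper_mill in the frame of dinner_caddy between 0.052 and 0.084 m and z of pepper_mill in the frame of dinner_caddy between 0.002 and 0.012 m and angle between each of pepper_mill, salt_shaker, vinegar_bottle, sugar_jar, teaspoon's own z axis and vertical below 0.12 rad and linear speed of each of pepper_mill, salt_shaker, vinegar_bottle, sugar_jar, teaspoon below 0.03 m/s and angular speed of each of pepper_mill, salt_shaker, vinegar_bottle, sugar_jar, teaspoon below 0.3 rad/s and x of salt_shaker in the frame of dinner_caddy between -0.03 and 0.03 m and y of salt_shaker in the frame of dinner_caddy between -0.027 and 0.005 m and z of salt_shaker in the frame of dinner_caddy between 0.002 and 0.012 m and x of vinegar_bottle in the frame of dinner_caddy between -0.03 and 0.03 m and y of vinegar_bottle in the frame of dinner_caddy between -0.095 and -0.063 m and z of vinegar_bottle in the frame of dinner_caddy between 0.002 and 0.012 m and x of sugar_jar in the frame of breakfast_tray between -0.006 and 0.096 m and y of sugar_jar in the frame of breakfast_tray between -0.092 and -0.06 m and z of sugar_jar in the frame of breakfast_tray between 0.004 and 0.014 m and x of teaspoon in the frame of breakfast_tray between -0.115 and -0.041 m and y of teaspoon in the frame of breakfast_tray between -0.055 and 0.055 m and z of teaspoon in the frame of breakfast_tray between 0.004 and 0.014 m and angle between the x axis of teaspoon and the y axis of breakfast_tray, either way round below 0.4 rad and value of joint carry_handle above 1.4 rad and velocity of joint carry_handle between -0.1 and 0.1 rad/s); the robot touches nothing.
It also fails if it takes over 139 s, if anything falls off the work surface, if the arm or the gripper's body presses on something with over 40 N, if the wrist force passes 120 N, or if a joint passes its speed limit or range.

### The arm

A 6-joint arm with a two-finger parallel gripper is mounted at the origin on the work surface; the furniture and walls round the work are solid. World frame = base frame: x ahead of the robot, y to its left, z up, the work surface at z = 0. Lengths are in m, angles in rad, forces in N, time in s.
With the tool pointing down it reaches from about 0.3 to 0.875 m from the base axis. Payload 6.4 kg.
Tool frame: the origin (TCP) lies between the finger pads; the fingertips stand ctrl.tip_extent ahead of it and the grasp point (between the pads) is the TCP (ctrl.tip_extent is the distance from the TCP to the fingertips, in m); z points along the fingers, y is the line along which they close (so a half turn about z gives the same grasp; the last joint's range is limited). The gripper opens to 85 mm and grips with 20 to 120 N. Pads are 22 mm wide; open, the fingers measure 114 mm over their backs; the gripper's body (76 mm by 85 mm) begins 54 mm behind the grasp point. The pads swing forward as they close: fully open they stand 13 mm farther back than shut.
Start: joints at [1.04, 0.181, 1.607, -0, 1.354, -0.206], TCP at [0.183, 0.545, 0.25] pointing down, gripper open.
Joint ranges: [-2.99, 2.99], [-0.89, 2.07], [0.3, 2.58], [-1.14, 4.28], [0, 2.63], [-3.12, 3.12]. Speed limits (rad/s): [2.57, 2.57, 3.01, 3.14, 3.14, 3.14].

### API

Orientations are given as a unit quaternion [w, x, y, z].
In Python, from bench import ctrl gives the robot as it stands.
- The arm moves only by the tool send_rows, never from a script. Its arguments are lists of equal length, an entry for each row: "dr": the turn, a rotation vector about the tool's x, y, z in units of 6 degrees (1.0 is 6 degrees), a list of three; "xyz": the shift along the tool's x, y, z in cm, a list of three; "jaw": the opening in per cent of the stroke, from 0 (shut) to 100 (fully open). In form: {"dr": [[wx, wy, wz], ...], "xyz": [[dx, dy, dz], ...], "jaw": [jaw, ...]}. A call has exactly 8 rows; each row is the pose to reach, as a shift and turn from the pose commanded when the call began, along the tool's axes at that moment; what a row does not reach only later rows make up. A row lasts 1/8 s, in which the tool goes at most 62.5 mm and 10.7 degrees, less where a joint would pass 70% of its speed; a pose out of reach is approached as far as the arm can. A call with a gripper value outside its range is refused whole. The fingers move at their own pace and stop on an object; the grip force is fixed at half the most. Time passes only in rows, so rows that repeat a pose let the fingers close, or fill a call up. It gives the time, the measured TCP pose, the force, the opening and the grip force at its end, in the units of the state.
- ctrl.get_obs(): the state, without advancing time (a new reading comes with each control period).
- ctrl.camera(name): name is "scene" or "side" or "wrist"; returns the picture (400x640x3 uint8, red, green, blue); there is no depth.
- ctrl.calibration(name): a dict with "camera_matrix" (3x3 intrinsics, pixels), "world_from_camera" (4x4, takes a point from camera to world coordinates). Camera axes: x right, y up, looking along -z (the intrinsics and any distortion apply to the point x, -y, -z); pixel columns grow to the right and rows downward; lengths in m; the calibration is good to about 2 mm. A picture is of the moment at which its call begins: read the wrist's pose just before it. calibration takes no time and is no camera call; for the wrist camera it gives the pose at the moment of the call.
- ctrl.hand_in(): hands the job in; it is judged then, once.
The state is a dict: "time_s": time; "q": joint angles; "dq": joint speeds; "joint_efforts": joint torques, N m; "eef_pos": TCP position; "eef_rot": TCP orientation; "wrist_force": force on the tool from outside, world axes, zero at the start; "torque": the same for the moment, N m; "opening": opening from 0.0 (shut) to 1.0 (fully open); "grasp_force": force on a finger pad.
Only numpy, scipy, OpenCV 4.12 (cv2) and the standard library are available. Lean on these libraries where they do the work, as an engineer would, in place of code of your own. Each camera call takes 0.05 s, during which the arm holds its last target. There are 200 camera calls.

## Working session

There is one attempt and no reset: what is moved stays moved. The work goes in short steps, Python scripts to look and compute and a tool call to move; the robot and the scene stay as the last step left them, time stands still between calls to the robot, and variables do not carry over. Pictures are saved under pics/ and viewed, at most 14 in all, crops included, and the job is handed in when it is done.

Besides the shell and the picture viewer there is one more tool, called in YAML: its name, and indented under it one key for each argument. send_rows: Moves the arm, as the interface text tells. Its arguments: {"type":"object","properties":{"dr":{"type":"array","items":{"type":"array","items":{"type":"number"}}},"xyz":{"type":"array","items":{"type":"array","items":{"type":"number"}}},"jaw":{"type":"array","items":{"type":"number"}}},"required":["dr","xyz","jaw"]}

```bash
mkdir -p pics; ls; cat > h.py <<'E'
import numpy as np, cv2
from bench import ctrl
from scipy.spatial.transform import Rotation as R
def snap(n,f):
    cal=ctrl.calibration(n); im=ctrl.camera(n)
    cv2.imwrite(f'pics/{f}.png',im[:,:,::-1]); np.savez(f'pics/{f}.npz',K=cal['camera_matrix'],T=cal['world_from_camera'],im=im)
def ray(f,u,v,z):
    d=np.load(f'pics/{f}.npz');K=d['K'];T=d['T']
    c=np.linalg.inv(K)@[u,v,1]; w=T[:3,:3]@[c[0],-c[1],-c[2]]; o=T[:3,3]
    return (o+w*(z-o[2])/w[2]).round(4)
def proj(f,p):
    d=np.load(f'pics/{f}.npz');K=d['K'];T=d['T']
    c=T[:3,:3].T@(np.array(p)-T[:3,3]); q=K@[c[0],-c[1],-c[2]]; return (q[:2]/q[2]).round(1)
def crop(f,x,y,w,h,s):
    im=cv2.imread(f'pics/{f}.png')[y:y+h,x:x+w]; cv2.imwrite(f'pics/{f}_c{x}_{y}.png',cv2.resize(im,None,fx=s,fy=s,interpolation=cv2.INTER_CUBIC))
E
python3 - <<'E'
from h import *
o=ctrl.get_obs();print(o,ctrl.tip_extent)
for n in('scene','side','wrist'):
    snap(n,n+'0');c=ctrl.calibration(n);print(n,c['camera_matrix'],c['world_from_camera'],c.keys())
a=np.vstack([cv2.imread('pics/scene0.png')]);
E
```

```text
pics
{'time_s': 0.0, 'q': array([ 1.03972403e+00,  1.81556542e-01,  1.60798193e+00, -1.70497772e-05,
        1.35379703e+00, -2.06277831e-01]), 'dq': array([-0.00040814, -0.00078506,  0.00121385, -0.00222778, -0.00040844,
       -0.00040565]), 'joint_efforts': array([-1.06871481e-03, -4.44862533e+01, -3.51343024e+01, -4.67081827e-04,
        9.14018165e-03, -5.00307294e-05]), 'eef_pos': array([0.18320365, 0.54449703, 0.24938801]), 'eef_rot': array([-3.06279173e-04,  1.61682481e-01,  9.86842447e-01, -8.15867779e-04]), 'wrist_force': array([0.27239875, 0.17518384, 0.01648263]), 'torque': array([0.02817489, 0.02990488, 0.0195395 ]), 'grasp_force': 0.0, 'opening': 0.9998561229617462} 0.019
scene [[494.17976726   0.         321.76525713]
 [  0.         494.17976726 198.56578222]
 [  0.           0.           1.        ]] [[ 0.70566044 -0.54284339  0.45537281  1.14328876]
 [ 0.70854641  0.53853282 -0.45600921 -0.60871379]
 [ 0.00230838  0.64444043  0.76465104  1.13332863]
 [ 0.          0.          0.          1.        ]] dict_keys(['camera_matrix', 'world_from_camera'])
side [[464.52918045   0.         323.98796818]
 [  0.         464.52918045 207.74979293]
 [  0.           0.           1.        ]] [[-0.86087263  0.21173141 -0.46267496 -0.0521521 ]
 [-0.50880973 -0.35230302  0.78549044  0.961037  ]
 [ 0.00331121  0.91162075  0.41101903  0.57424378]
 [ 0.          0.          0.          1.        ]] dict_keys(['camera_matrix', 'world_from_camera'])
wrist [[319.20093235   0.         325.30017489]
 [  0.         319.20093235 199.08860823]
 [  0.           0.           1.        ]] [[ 3.19765629e-01 -9.07573647e-01 -2.72139701e-01  1.13625844e-01]
 [ 9.47496250e-01  3.06021144e-01  9.27465117e-02  5.68504650e-01]
 [-8.93787085e-04 -2.87508493e-01  9.57777671e-01  3.73608484e-01]
 [ 0.00000000e+00  0.00000000e+00  0.00000000e+00  1.00000000e+00]] dict_keys(['camera_matrix', 'world_from_camera'])
```

View pics/scene0.png

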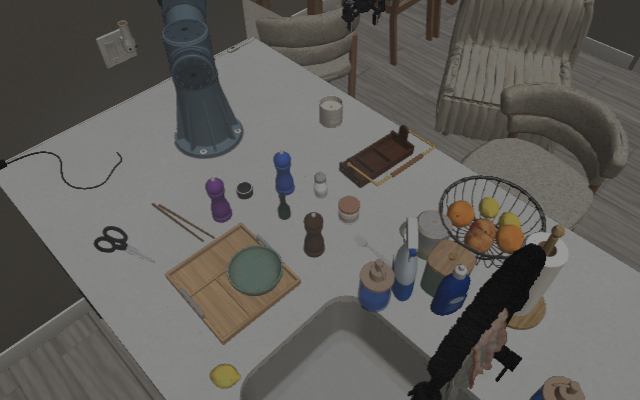

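View pics/side0.png

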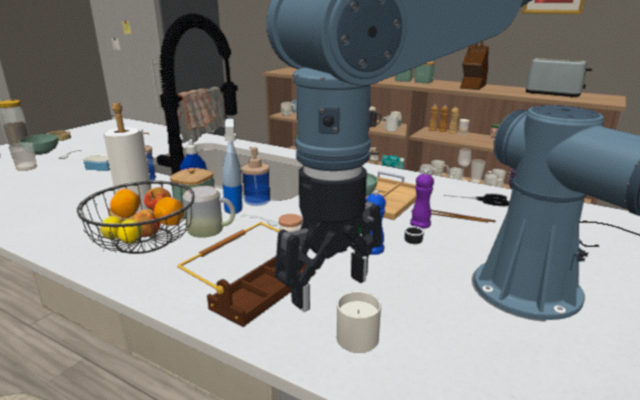

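```bash
python3 - <<'E'
from h import *
crop('scene0',150,20,260,190,3)
crop('scene0',240,140,260,190,3)
E
```

```text
(no output)
```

The scene view shows the brown mill at (314,234), salt at (320,184), vinegar at (284,206) and sugar jar at (348,208). The spoon is at (375,247), the caddy at (378,158) with its handle to the right, and the tray at (232,278). The side view shows the caddy with its handle lying back.

View pics/scene0_c240_140.png

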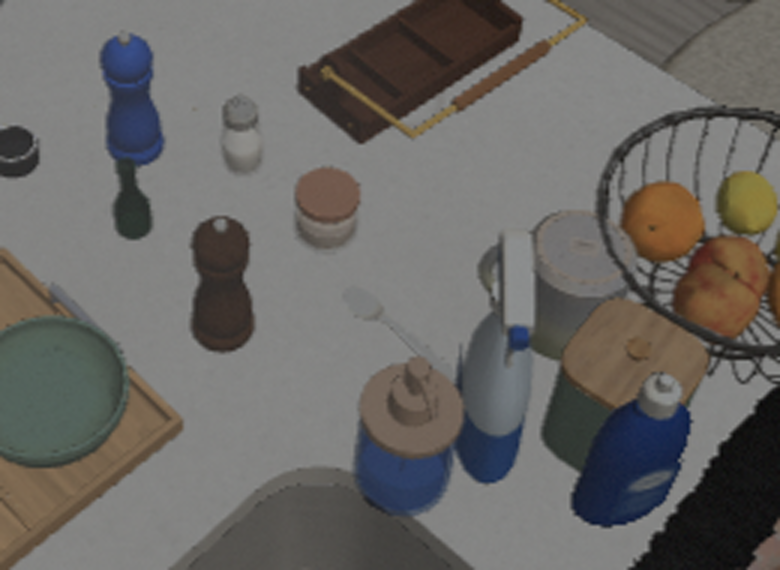

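```bash
python3 - <<'E'
from h import *
crop('scene0',150,200,160,150,4)
crop('scene0',325,110,125,90,6)
E
```

```text
(no output)
```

View pics/scene0_c325_110.png

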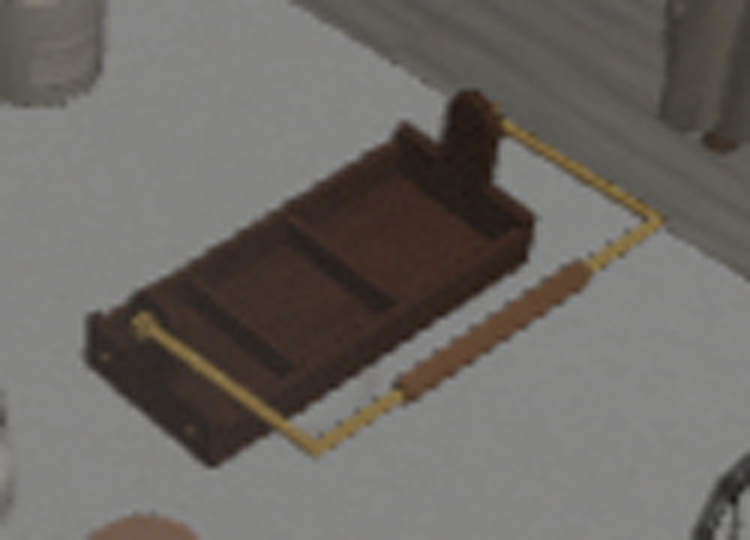

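View pics/scene0_c150_200.png

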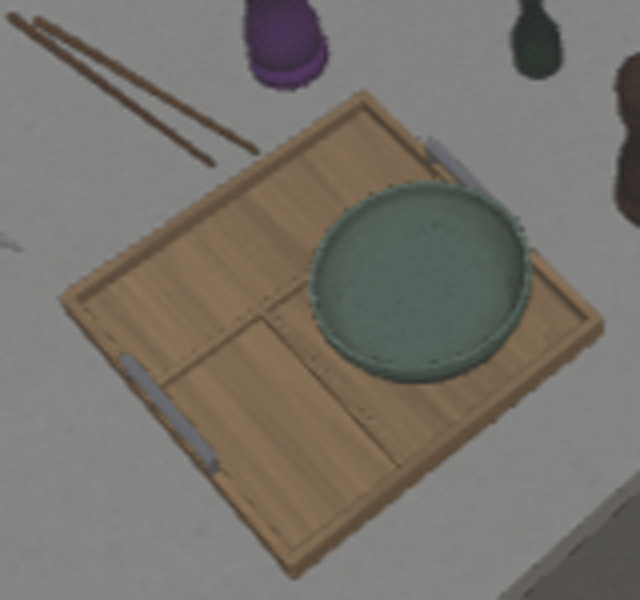

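The crop shows the mill bbox at x 191-254, y 216-351, salt 222-262/96-171, vinegar 113-152/159-238 and jar 295-360/168-249. The spoon runs from (343,290) to about (450,368). The caddy and tray corners are clear in the other crops.

```bash
cat > est.py <<'E'
from h import *
from scipy.optimize import least_squares
def bbox(f,circ,x,y):
    a=np.linspace(0,6.283,48);P=np.array([proj(f,[x+r*np.cos(t),y+r*np.sin(t),z]) for r,z in circ for t in a])
    return np.r_[P.min(0),P.max(0)]
def fitround(f,circ,l,t,r,b,guess):
    s=least_squares(lambda p:bbox(f,circ,*p)-[l,t,r,b],guess,diff_step=1e-3);return s.x.round(4),s.fun.round(1)
C=dict(mill=[(.029,0),(.029,.015),(.025,.116),(.025,.145),(.006,.16)],salt=[(.022,0),(.022,.066),(.0175,.088)],vin=[(.018,0),(.018,.045),(.007,.092)],jar=[(.031,0),(.031,.06)])
def fitplane(f,pts,guess):
    # pts: (u,v, x,y,z local)
    def fn(p):
        c,s=np.cos(p[2]),np.sin(p[2])
        return np.ravel([proj(f,[p[0]+c*x-s*y,p[1]+s*x+c*y,z])-[u,v] for u,v,x,y,z in pts])
    s=least_squares(fn,guess,diff_step=1e-3,loss='soft_l1');return s.x.round(4),s.fun.reshape(-1,2).round(1)
E
python3 - <<'E'
from est import *
for n,b in dict(mill=(191,216,254,351),salt=(222,96,262,171),vin=(113,159,152,238),jar=(295,168,360,249)).items():
    q=[240+b[0]/3,140+b[1]/3,240+b[2]/3,140+b[3]/3]
    print(n,*fitround('scene0',C[n],*q,ray('scene0',(q[0]+q[2])/2,(q[1]+q[3])/2,.04)[:2]))
print('spoon',ray('scene0',354.3,236.7,.006),ray('scene0',390,262.7,.006))
f='scene0';c=lambda u,v:(325+u/6,110+v/6)
print('caddy',*fitplane(f,[(*c(210,466),.05,-.118,0),(*c(534,215),.05,.118,.028),(*c(90,320),-.05,-.118,.028),(*c(400,124),-.05,.118,.028),(*c(490,340),.12,0,.07)],ray(f,378,158,0)[:2].tolist()+[0]))
c=lambda u,v:(150+u/4,200+v/4)
print('tray',*fitplane(f,[(*c(364,92),-.128,.125,.022),(*c(63,298),-.128,-.125,.022),(*c(603,322),.128,.125,.022),(*c(292,578),.128,-.125,0)],ray(f,232,278,0)[:2].tolist()+[0]))
print('scissor/chop n/a; purple', ray(f,221,215,0),'blue',ray(f,286,188,0))
E
```

```text
mill [ 0.5815 -0.0618] [ 3.4 -6.3  3.4 -2.5]
salt [0.4513 0.0798] [-0.7 -3.   1.   1.8]
vin [ 0.4364 -0.0529] [ 0.  -0.6  0.3  0.4]
jar [0.5736 0.0721] [-0.5 -0.2  0.4  2.8]
spoon [0.6351 0.0297 0.006 ] [0.7611 0.0347 0.006 ]
caddy [0.4786 0.3047 0.    ] [[ 3.4  0.5]
 [-1.  -2. ]
 [ 0.   1.7]
 [-2.5 -1.7]
 [ 2.1 -2.4]]
tray [ 0.5041 -0.2956  0.    ] [[-1.7 -1.9]
 [-1.9  0.4]
 [ 0.6 -3.8]
 [ 2.8  0.6]]
scissor/chop n/a; purple [ 0.3058 -0.1856  0.    ] blue [0.3615 0.0194 0.    ]
```

```bash
sed -i 's/return (q\[:2\]\/q\[2\]).round(1)/return q[:2]\/q[2]/' h.py; sed -i 's/,diff_step=1e-3//' est.py
cat > m1.py <<'E'
from est import *
for n,b in dict(mill=(191,216,254,351),salt=(222,96,262,171),vin=(113,159,152,238),jar=(295,168,360,249)).items():
    q=[240+b[0]/3,140+b[1]/3,240+b[2]/3,140+b[3]/3]
    print(n,*fitround('scene0',C[n],*q,ray('scene0',(q[0]+q[2])/2,(q[1]+q[3])/2,.04)[:2]))
f='scene0';c=lambda u,v:(325+u/6,110+v/6)
print('caddy',*fitplane(f,[(*c(210,466),.05,-.118,0),(*c(534,215),.05,.118,.028),(*c(90,320),-.05,-.118,.028),(*c(400,124),-.05,.118,.028),(*c(490,340),.12,0,.07)],[.48,.30,0]))
c=lambda u,v:(150+u/4,200+v/4)
print('tray',*fitplane(f,[(*c(364,92),-.128,.125,.022),(*c(63,298),-.128,-.125,.022),(*c(603,322),.128,.125,.022),(*c(292,578),.128,-.125,0)],[.504,-.296,0]))
E
python3 m1.py
```

```text
mill [ 0.5852 -0.0786] [-0.1 -2.   0.1  1.9]
salt [0.4526 0.078 ] [-0.9 -2.5  0.9  2.4]
vin [ 0.4364 -0.0537] [-0.2 -0.5  0.2  0.5]
jar [0.5702 0.0758] [-0.4 -1.5  0.4  1.4]
caddy [ 0.4798  0.3027 -0.075 ] [[ 0.3  0.1]
 [ 0.2  0.4]
 [-1.2  0.1]
 [ 0.2 -0.4]
 [ 0.1 -0.3]]
tray [ 0.507  -0.2983 -0.0351] [[ 0.4 -0.8]
 [-1.6 -0.4]
 [ 0.5 -0.4]
 [ 0.1  2.2]]
```

```bash
cat >> h.py <<'E'
CA=(.4798,.3027,-.075); TR=(.507,-.2983,-.0351)
def loc(F,x,y):
    c,s=np.cos(F[2]),np.sin(F[2]); return np.array([F[0]+c*x-s*y,F[1]+s*x+c*y])
def to(x,y,z,a=-.075):
    "shift/turn to TCP at xyz, tool down, tool y at world angle a"
    o=ctrl.get_obs(); w,*v=o['eef_rot']; r=R.from_quat([*v,w])
    ty=np.array([np.cos(a),np.sin(a),0]); tz=np.array([0,0,-1.]); t=R.from_matrix(np.c_[np.cross(ty,tz),ty,tz])
    print('xyz',(r.inv().apply(np.array([x,y,z])-o['eef_pos'])*100).round(2),'dr',(np.degrees((r.inv()*t).as_rotvec())/6).round(2),'| t',round(o['time_s'],2),'q',o['q'].round(2),'F',o['wrist_force'].round(1),'op',round(o['opening'],3),'g',round(o['grasp_force'],1),'p',o['eef_pos'].round(4))
E
python3 - <<'E'
from h import *
to(.436,-.09,.25)
print('disp',ray('scene0',374,300,0),'spray',ray('scene0',402,295,0),'mug',ray('scene0',430,255,0))
E
```

```text
xyz [-4.420e+01 -5.208e+01  2.000e-02] dr [-1.000e-02  1.000e-02  1.261e+01] | t 0.15 q [ 1.04  0.18  1.61 -0.    1.35 -0.21] F [-0.7 -0.5 -0.3] op 1.004 g 0.0 p [0.1833 0.5446 0.2496]
disp [ 0.8028 -0.0774  0.    ] spray [ 0.8442 -0.0154  0.    ] mug [0.8202 0.1349 0.    ]
```

send_rows:
  dr:
    - [0,0,1.2]
    - [0,0,2.6]
    - [0,0,4]
    - [0,0,5.4]
    - [0,0,7]
    - [0,0,8.5]
    - [0,0,10]
    - [0,0,11.5]
  xyz:
    - [-4,-5,0]
    - [-8,-9.5,0]
    - [-12,-14,0]
    - [-16,-19,0]
    - [-20,-23.5,0]
    - [-24,-28,0]
    - [-28,-33,0]
    - [-32,-37.5,0]
  jaw: [100,100,100,100,100,100,100,100]

```text
time_s: 1.15
eef_pos: [0.3673, 0.0855, 0.2505]
eef_rot: [0.0, 0.694, 0.72, 0.0]
wrist_force: [0.5, 0.4, -0.2]
opening: 0.998
grasp_force: 0.0
```

```bash
python3 - <<'E'
from h import *
to(.436,-.09,.25)
E
```

```text
xyz [-17.79   6.22   0.05] dr [ 0.01 -0.    1.07] | t 1.15 q [-0.09 -0.3   2.06  0.    1.38 -0.13] F [ 0.5  0.4 -0.2] op 0.998 g 0.0 p [0.3673 0.0855 0.2505]
```

send_rows:
  dr:
    - [0,0,0.5]
    - [0,0,1.07]
    - [0,0,1.07]
    - [0,0,1.07]
    - [0,0,1.07]
    - [0,0,1.07]
    - [0,0,1.07]
    - [0,0,1.07]
  xyz:
    - [-4,1.4,0]
    - [-9,3,0]
    - [-14,5,0]
    - [-17.8,6.2,0]
    - [-17.8,6.2,0]
    - [-17.8,6.2,0]
    - [-17.8,6.2,0]
    - [-17.8,6.2,0]
  jaw: [100,100,100,100,100,100,100,100]

```text
time_s: 2.15
eef_pos: [0.4363, -0.0869, 0.2504]
eef_rot: [0.0, 0.731, 0.682, 0.0]
wrist_force: [-0.5, -0.8, -0.6]
opening: 0.997
grasp_force: 0.0
```

```bash
python3 - <<'E'
from h import *
snap('wrist','w1'); to(.4364,-.0537,.25)
for n,p in dict(vin=(.4364,-.0537),salt=(.4526,.078),jar=(.5702,.0758),mill=(.5852,-.0786)).items():
    print(n,proj('w1',[*p,0]),proj('w1',[*p,.09]))
E
```

```text
xyz [ 3.32 -0.22  0.04] dr [0.   0.   0.06] | t 2.2 q [-0.46 -0.12  1.92  0.    1.35 -0.4 ] F [ 0.2 -0.4 -0.9] op 1.002 g 0.0 p [ 0.4364 -0.087   0.2504]
vin [323.66183791 139.77934669] [323.15224775 150.88545483]
salt [330.22026579  11.00699606] [331.93022086 -21.29623145]
jar [443.73511602   4.50374059] [485.52319681 -30.32386995]
mill [451.70395989 152.29103673] [489.49273641 166.97853783]
```

View pics/w1.png

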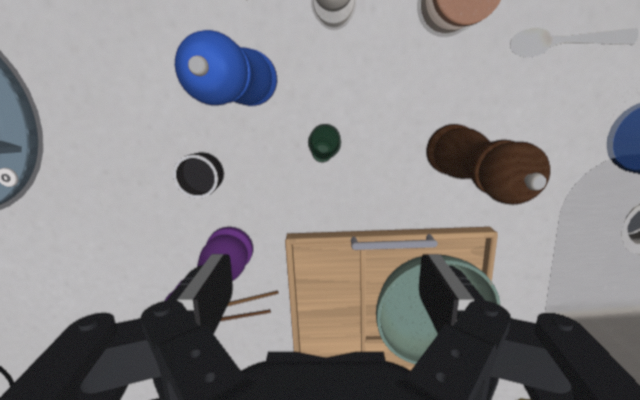

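Wrist view: the vinegar is at (324,141) and the mill foot at about (453,152), both as predicted. The spoon runs from (510,42) to about (637,37).

```bash
python3 - <<'E'
from h import *
print('knob',ray('w1',537,182,.16),'vin top',ray('w1',323,152,.09),'spoon',ray('w1',510,42,.006),ray('w1',637,37,.006))
print('salt base front', ray('w1',334,25,0),'tray corners',ray('w1',286,234,.022),ray('w1',495,229,.022), loc(TR,-.128,.125),loc(TR,.128,.125))
to(.4364,-.0537,.05)
E
```

```text
knob [ 0.5833 -0.0754  0.16  ] vin top [ 0.4362 -0.0547  0.09  ] spoon [0.6388 0.0346 0.006 ] [0.7708 0.0302 0.006 ]
salt base front [0.4557 0.0647 0.    ] tray corners [ 0.384 -0.159  0.022] [ 0.632  -0.1698  0.022 ] [ 0.38346544 -0.16888512] [ 0.63930776 -0.17786887]
xyz [ 3.33 -0.23 20.04] dr [0.   0.   0.06] | t 2.2 q [-0.46 -0.12  1.92  0.    1.35 -0.4 ] F [ 0.2 -0.4 -0.9] op 1.002 g 0.0 p [ 0.4364 -0.087   0.2504]
```

send_rows:
  dr:
    - [0,0,0.06]
    - [0,0,0.06]
    - [0,0,0.06]
    - [0,0,0.06]
    - [0,0,0.06]
    - [0,0,0.06]
    - [0,0,0.06]
    - [0,0,0.06]
  xyz:
    - [2,-0.1,2]
    - [3.3,-0.2,6]
    - [3.3,-0.2,10]
    - [3.3,-0.2,14]
    - [3.3,-0.2,18]
    - [3.3,-0.2,20]
    - [3.3,-0.2,20]
    - [3.3,-0.2,20]
  jaw: [100,100,100,100,100,100,100,100]

```text
time_s: 3.2
eef_pos: [0.4375, -0.0548, 0.0512]
eef_rot: [0.001, 0.733, 0.68, 0.0]
wrist_force: [-0.0, -0.3, -0.9]
opening: 1.004
grasp_force: 0.0
```

send_rows:
  dr:
    - [0,0,0]
    - [0,0,0]
    - [0,0,0]
    - [0,0,0]
    - [0,0,0]
    - [0,0,0]
    - [0,0,0]
    - [0,0,0]
  xyz:
    - [0,0,0]
    - [0,0,0]
    - [0,0,0]
    - [0,0,0]
    - [0,0,0]
    - [0,0,0]
    - [0,0,-0.5]
    - [0,0,-2]
  jaw: [20,20,20,20,20,20,20,20]

```text
time_s: 4.2
eef_pos: [0.4359, -0.0544, 0.0702]
eef_rot: [-0.001, 0.734, 0.679, -0.0]
wrist_force: [-0.2, -0.3, -0.9]
opening: 0.359
grasp_force: 58.9
```

```bash
python3 - <<'E'
from h import *
to(*loc(CA,0,-.079),.25); to(*loc(CA,0,-.079),.058)
E
```

```text
xyz [ 28.06   1.61 -17.96] dr [-0.02 -0.01 -0.02] | t 4.2 q [-0.4   0.15  2.07  0.    0.93 -0.32] F [-0.2 -0.3 -0.9] op 0.359 g 58.9 p [ 0.4359 -0.0544  0.0702]
xyz [28.04  1.65  1.24] dr [-0.02 -0.01 -0.02] | t 4.2 q [-0.4   0.15  2.07  0.    0.93 -0.32] F [-0.2 -0.3 -0.9] op 0.359 g 58.9 p [ 0.4359 -0.0544  0.0702]
```

send_rows:
  dr:
    - [0,0,0]
    - [0,0,0]
    - [0,0,0]
    - [0,0,0]
    - [0,0,0]
    - [0,0,0]
    - [0,0,0]
    - [0,0,0]
  xyz:
    - [0,0,-3]
    - [0,0,-7]
    - [2,0.1,-11]
    - [6,0.4,-13]
    - [11,0.7,-13]
    - [16,1,-13]
    - [21,1.3,-13]
    - [25,1.5,-13]
  jaw: [20,20,20,20,20,20,20,20]

```text
time_s: 5.2
eef_pos: [0.4708, 0.1953, 0.2012]
eef_rot: [0.0, 0.733, 0.68, 0.0]
wrist_force: [-0.3, 0.4, -1.7]
opening: 0.36
grasp_force: 58.9
```

send_rows:
  dr:
    - [0,0,0]
    - [0,0,0]
    - [0,0,0]
    - [0,0,0]
    - [0,0,0]
    - [0,0,0]
    - [0,0,0]
    - [0,0,0]
  xyz:
    - [2,0,0]
    - [3,0.1,0]
    - [3,0.1,0]
    - [3,0.1,0]
    - [3,0.1,2]
    - [3,0.1,5]
    - [3,0.1,8]
    - [3,0.1,8]
  jaw: [20,20,20,20,20,20,20,20]

```text
time_s: 6.2
eef_pos: [0.4723, 0.2218, 0.1182]
eef_rot: [-0.001, 0.734, 0.679, -0.002]
wrist_force: [-0.7, 0.5, -0.9]
opening: 0.36
grasp_force: 59.0
```

```bash
python3 - <<'E'
from h import *
to(*loc(CA,0,-.079),.057)
snap('scene','s1');snap('wrist','w2')
a=np.load('pics/s1.npz')['im'][105:205,320:460];b=np.load('pics/w2.npz')['im']
a=cv2.resize(a,(560,400),interpolation=2); cv2.imwrite('pics/m1.png',np.vstack([np.pad(a,((0,0),(40,40),(0,0))),b])[:,:,::-1][::1])
im=cv2.imread('pics/m1.png');cv2.imwrite('pics/m1.png',cv2.resize(im,(480,600)))
E
```

```text
xyz [0.23 0.18 6.11] dr [-0.05  0.02 -0.03] | t 6.2 q [ 0.21  0.23  1.84 -0.    1.08  0.29] F [-0.7  0.5 -0.9] op 0.36 g 59.0 p [0.4723 0.2218 0.1182]
```

View pics/m1.png

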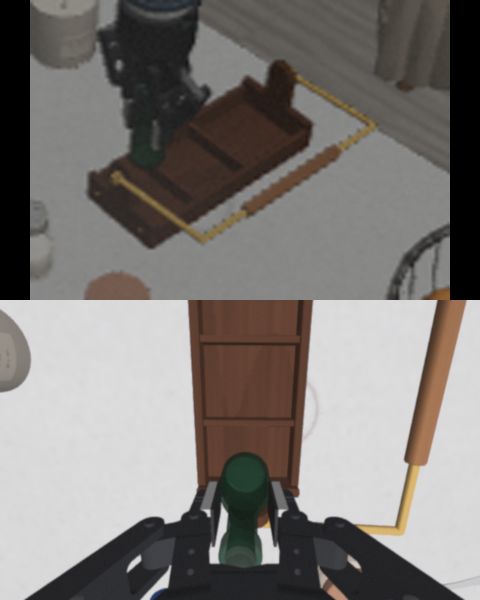

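The bottle is held upright over the narrow compartment. In the wrist view the dividers are at mosaic rows 422 and 338, and the left and right outer walls are at about 201 and 298 at row 422.

```bash
python3 - <<'E'
from h import *
for l in [(-.05,-.047),(.05,-.047),(-.05,.025),(.05,.025)]:
    p=proj('w2',[*loc(CA,*l),.028]);print(l,p, p*.75+[0,300])
E
```

```text
(-0.05, -0.047) [253.00080033 164.57627316] [189.75060025 423.43220487]
(0.05, -0.047) [399.25881948 164.14940859] [299.44411461 423.11205644]
(-0.05, 0.025) [245.00518333  49.61340321] [183.7538875  337.21005241]
(0.05, 0.025) [406.64452057  48.94146743] [304.98339043 336.70610057]
```

send_rows:
  dr:
    - [0,0,0]
    - [0,0,0]
    - [0,0,0]
    - [0,0,0]
    - [0,0,0]
    - [0,0,0]
    - [0,0,0]
    - [0,0,0]
  xyz:
    - [0.1,0.4,2]
    - [0.1,0.4,4]
    - [0.1,0.4,5.3]
    - [0.1,0.4,5.8]
    - [0.1,0.4,6.0]
    - [0.1,0.4,6.1]
    - [0.1,0.4,6.1]
    - [0.1,0.4,6.1]
  jaw: [20,20,20,20,20,20,20,20]

```text
time_s: 7.3
eef_pos: [0.4784, 0.2239, 0.0596]
eef_rot: [0.0, 0.734, 0.68, 0.0]
wrist_force: [-0.5, -1.0, -1.1]
opening: 0.361
grasp_force: 59.1
```

send_rows:
  dr:
    - [0,0,0]
    - [0,0,0]
    - [0,0,0]
    - [0,0,0]
    - [0,0,0]
    - [0,0,0]
    - [0,0,0]
    - [0,0,0]
  xyz:
    - [0,0,0]
    - [0,0,0]
    - [0,0,0]
    - [0,0,0]
    - [0,0,-1]
    - [0,0,-4]
    - [0,0,-8]
    - [0,0,-13]
  jaw: [50,75,90,90,90,90,90,90]

```text
time_s: 8.3
eef_pos: [0.4775, 0.2237, 0.1904]
eef_rot: [-0.0, 0.734, 0.679, -0.001]
wrist_force: [0.4, -0.5, -0.1]
opening: 0.9
grasp_force: 0.0
```

```bash
python3 - <<'E'
from h import *
to(.4526,.078,.19)
snap('wrist','w3')
im=cv2.imread('pics/w3.png')
cv2.imwrite('pics/w3s.png',cv2.resize(im,(480,300)))
E
```

```text
xyz [-14.72  -1.37   0.05] dr [-0.01  0.   -0.02] | t 8.3 q [0.21 0.14 1.78 0.   1.22 0.29] F [ 0.4 -0.5 -0.1] op 0.9 g 0.0 p [0.4775 0.2237 0.1904]
```

View pics/w3s.png

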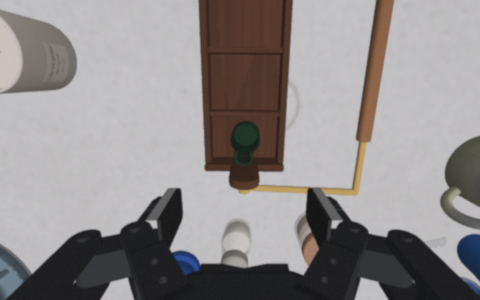

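The vinegar stands upright in the narrow compartment. The salt is at (236,238), with its base's upper edge at row 219.

```bash
python3 - <<'E'
from h import *
print(ray('w3',315,292,0.003),ray('w3',315,292,.05), ray('w1',334,25,.003),ray('w1',313,0,.02),ray('w1',355,0,.02))
for p in [(.4526,.078),(.4526,.083)]:
  for z in (0,.066): print(p,z,proj('w3',[p[0],p[1]+.022,z]),proj('w1',[p[0],p[1]-.022,z]))
E
```

```text
[0.4556 0.0968 0.003 ] [0.4597 0.127  0.05  ] [0.4556 0.0641 0.003 ] [0.4358 0.0838 0.02  ] [0.4767 0.081  0.02  ]
(0.4526, 0.078) 0 [312.21135234 288.15552705] [331.56865088  34.34035352]
(0.4526, 0.078) 0.066 [309.28342612 327.77797211] [332.99878709  18.53173921]
(0.4526, 0.083) 0 [311.81332654 284.24570899] [331.26663731  29.11410876]
(0.4526, 0.083) 0.066 [308.7854824  323.22078807] [332.63454858  12.01610565]
```

send_rows:
  dr:
    - [0,0,0]
    - [0,0,0]
    - [0,0,0]
    - [0,0,0]
    - [0,0,0]
    - [0,0,0]
    - [0,0,0]
    - [0,0,0]
  xyz:
    - [-4,-0.3,0]
    - [-9,-0.7,0]
    - [-13,-1,0]
    - [-14.5,-1.1,0]
    - [-14.5,-1.1,3]
    - [-14.5,-1.1,7]
    - [-14.5,-1.1,11]
    - [-14.5,-1.1,13.5]
  jaw: [100,100,100,100,100,100,100,100]

```text
time_s: 9.35
eef_pos: [0.4555, 0.0808, 0.0527]
eef_rot: [-0.001, 0.734, 0.68, -0.0]
wrist_force: [0.6, -0.2, 0.7]
opening: 1.002
grasp_force: 0.0
```

send_rows:
  dr:
    - [0,0,0]
    - [0,0,0]
    - [0,0,0]
    - [0,0,0]
    - [0,0,0]
    - [0,0,0]
    - [0,0,0]
    - [0,0,0]
  xyz:
    - [0,0,0]
    - [0,0,0]
    - [0,0,0]
    - [0,0,0]
    - [0,0,0]
    - [0,0,0]
    - [0,0,-1]
    - [0,0,-4]
  jaw: [100,100,30,30,30,30,30,30]

```text
time_s: 10.35
eef_pos: [0.4547, 0.0802, 0.0938]
eef_rot: [-0.001, 0.734, 0.679, -0.001]
wrist_force: [-0.2, -0.6, -0.9]
opening: 0.429
grasp_force: 59.5
```

```bash
sed -i 's/CA=(.4798/CA=(.483/' h.py; python3 - <<'E'
from h import *
to(*loc(CA,0,-.011),.16)
E
```

```text
xyz [21.3   1.09 -6.62] dr [-0.03 -0.   -0.02] | t 10.35 q [-0.08  0.15  2.   -0.    0.99 -0.01] F [-0.2 -0.6 -0.9] op 0.429 g 59.5 p [0.4547 0.0802 0.0938]
```

send_rows:
  dr:
    - [0,0,0]
    - [0,0,0]
    - [0,0,0]
    - [0,0,0]
    - [0,0,0]
    - [0,0,0]
    - [0,0,0]
    - [0,0,0]
  xyz:
    - [0,0,-4]
    - [0,0,-8]
    - [2,0.1,-10]
    - [6,0.3,-10]
    - [11,0.5,-10]
    - [16,0.8,-10]
    - [20,1.1,-10]
    - [21.3,1.1,-10]
  jaw: [30,30,30,30,30,30,30,30]

```text
time_s: 11.35
eef_pos: [0.4832, 0.2937, 0.1946]
eef_rot: [-0.0, 0.733, 0.68, 0.0]
wrist_force: [0.1, -1.1, -0.6]
opening: 0.424
grasp_force: 59.5
```

```bash
python3 - <<'E'
from h import *
snap('side','d1');snap('wrist','w4')
to(*loc(CA,0,-.011),.063)
im=cv2.resize(cv2.imread('pics/d1.png')[170:350,160:380],(440,360)); 
cv2.imwrite('pics/m2.png',np.hstack([im,cv2.resize(cv2.imread('pics/w4.png')[180:,220:440],(360,360))]))
E
```

```text
xyz [-0.07 -0.08 13.13] dr [-0.  0.  0.] | t 11.45 q [ 0.33  0.21  1.69 -0.    1.24  0.41] F [ 0.2 -0.3 -1.1] op 0.425 g 59.5 p [0.4831 0.2924 0.1943]
```

View pics/m2.png

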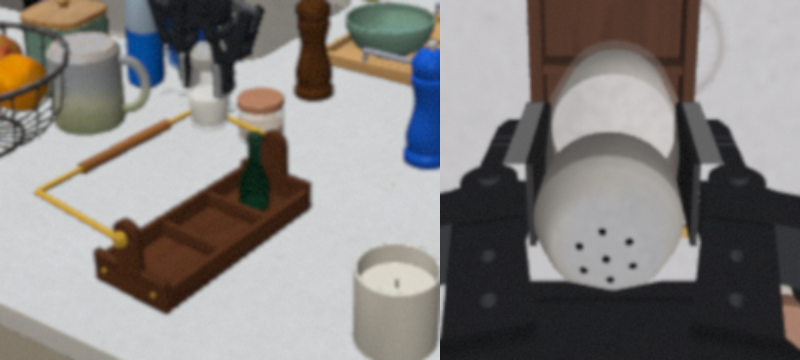

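The side view shows the vinegar upright in its compartment, and the salt is held upright over the caddy.

send_rows:
  dr:
    - [0,0,0]
    - [0,0,0]
    - [0,0,0]
    - [0,0,0]
    - [0,0,0]
    - [0,0,0]
    - [0,0,0]
    - [0,0,0]
  xyz:
    - [0,0,4]
    - [0,0,8]
    - [0,0,11]
    - [0,0,12.5]
    - [0,0,13]
    - [0,0,13.3]
    - [0,0,13.3]
    - [0,0,13.3]
  jaw: [30,30,30,30,30,30,30,30]

```text
time_s: 12.45
eef_pos: [0.484, 0.2919, 0.0622]
eef_rot: [0.0, 0.734, 0.68, 0.001]
wrist_force: [0.5, 0.2, -0.8]
opening: 0.429
grasp_force: 59.5
```

send_rows:
  dr:
    - [0,0,0]
    - [0,0,0]
    - [0,0,0]
    - [0,0,0]
    - [0,0,0]
    - [0,0,0]
    - [0,0,0]
    - [0,0,0]
  xyz:
    - [0,0,0]
    - [0,0,0]
    - [0,0,0]
    - [0,0,0]
    - [0,0,-1]
    - [0,0,-4]
    - [0,0,-9]
    - [0,0,-15]
  jaw: [55,75,100,100,100,100,100,100]

```text
time_s: 13.45
eef_pos: [0.4827, 0.2914, 0.2125]
eef_rot: [-0.0, 0.734, 0.679, -0.001]
wrist_force: [0.9, 0.3, -0.6]
opening: 1.001
grasp_force: 0.0
```

```bash
python3 - <<'E'
from h import *
to(.5845,-.077,.25)
snap('wrist','w5');snap('side','d2')
im=cv2.resize(cv2.imread('pics/d2.png')[190:310,250:410],(480,360)) 
im2=cv2.resize(cv2.imread('pics/d2.png')[190:310,190:330],(420,360))
cv2.imwrite('pics/m3.png',np.hstack([im2,cv2.resize(cv2.imread('pics/w5.png')[:,160:560],(360,360))]))
E
```

```text
xyz [-35.95  12.97  -3.74] dr [-0.02  0.01 -0.02] | t 13.45 q [ 0.33  0.19  1.67 -0.    1.28  0.41] F [ 0.9  0.3 -0.6] op 1.001 g 0.0 p [0.4827 0.2914 0.2125]
```

View pics/m3.png

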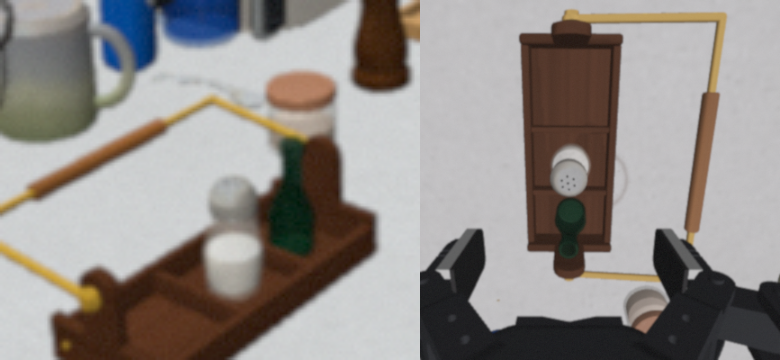

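Salt and vinegar are both upright in the proper compartments. Next is the mill.

send_rows:
  dr:
    - [0,0,0]
    - [0,0,0]
    - [0,0,0]
    - [0,0,0]
    - [0,0,0]
    - [0,0,0]
    - [0,0,0]
    - [0,0,0]
  xyz:
    - [-4,1.4,-2]
    - [-9,3.2,-3.7]
    - [-14,5,-3.7]
    - [-19,6.8,-3.7]
    - [-24,8.6,-3.7]
    - [-29,10.4,-3.7]
    - [-34,12.2,-3.7]
    - [-36,13,-3.7]
  jaw: [100,100,100,100,100,100,100,100]

```text
time_s: 14.55
eef_pos: [0.5858, -0.08, 0.2485]
eef_rot: [0.0, 0.735, 0.678, -0.0]
wrist_force: [0.3, -0.1, -0.9]
opening: 1.002
grasp_force: 0.0
```

```bash
python3 - <<'E'
from h import *
to(.5845,-.077,.132)
E
```

```text
xyz [ 0.29 -0.16 11.65] dr [ 0.    0.   -0.04] | t 14.55 q [-0.34  0.22  1.57 -0.    1.36 -0.26] F [ 0.3 -0.1 -0.9] op 1.002 g 0.0 p [ 0.5858 -0.08    0.2485]
```

send_rows:
  dr:
    - [0,0,0]
    - [0,0,0]
    - [0,0,0]
    - [0,0,0]
    - [0,0,0]
    - [0,0,0]
    - [0,0,0]
    - [0,0,0]
  xyz:
    - [0,0,1]
    - [0,0,3]
    - [0,0,6]
    - [0,0,9]
    - [0,0,11]
    - [0,0,11.8]
    - [0,0,11.8]
    - [0,0,11.8]
  jaw: [100,100,100,100,100,100,100,100]

```text
time_s: 15.55
eef_pos: [0.5863, -0.0774, 0.1315]
eef_rot: [0.001, 0.734, 0.68, 0.001]
wrist_force: [0.1, -0.1, 0.9]
opening: 0.999
grasp_force: 0.0
```

send_rows:
  dr:
    - [0,0,0]
    - [0,0,0]
    - [0,0,0]
    - [0,0,0]
    - [0,0,0]
    - [0,0,0]
    - [0,0,0]
    - [0,0,0]
  xyz:
    - [0,0,0]
    - [0,0,0]
    - [0,0,0]
    - [0,0,0]
    - [0,0,0]
    - [0,0,-1]
    - [0,0,-4]
    - [0,0,-8]
  jaw: [60,40,40,40,40,40,40,40]

```text
time_s: 16.55
eef_pos: [0.5844, -0.0769, 0.2099]
eef_rot: [-0.002, 0.734, 0.679, -0.001]
wrist_force: [0.8, -0.5, -1.3]
opening: 0.532
grasp_force: 61.8
```

```bash
python3 - <<'E'
from h import *
to(*loc(CA,0,.068),.28)
E
```

```text
xyz [ 43.87 -13.05  -6.92] dr [-0.03 -0.01 -0.02] | t 16.55 q [-0.33  0.25  1.61  0.    1.29 -0.26] F [ 0.8 -0.5 -1.3] op 0.532 g 61.8 p [ 0.5844 -0.0769  0.2099]
```

send_rows:
  dr:
    - [0,0,0]
    - [0,0,0]
    - [0,0,0]
    - [0,0,0]
    - [0,0,0]
    - [0,0,0]
    - [0,0,0]
    - [0,0,0]
  xyz:
    - [2,-0.6,-3]
    - [6,-1.8,-6]
    - [11,-3.3,-7]
    - [16,-4.8,-7]
    - [21,-6.3,-7]
    - [26,-7.8,-7]
    - [31,-9.3,-7]
    - [36,-10.8,-7]
  jaw: [40,40,40,40,40,40,40,40]

```text
time_s: 17.55
eef_pos: [0.5045, 0.2915, 0.2804]
eef_rot: [-0.0, 0.734, 0.679, -0.0]
wrist_force: [1.6, 0.9, -1.3]
opening: 0.534
grasp_force: 61.8
```

send_rows:
  dr:
    - [0,0,0]
    - [0,0,0]
    - [0,0,0]
    - [0,0,0]
    - [0,0,0]
    - [0,0,0]
    - [0,0,0]
    - [0,0,0]
  xyz:
    - [4,-1.1,0]
    - [7,-1.9,0]
    - [7.9,-2.2,0]
    - [7.9,-2.2,0]
    - [7.9,-2.2,0]
    - [7.9,-2.2,2]
    - [7.9,-2.2,5]
    - [7.9,-2.2,5]
  jaw: [40,40,40,40,40,40,40,40]

```text
time_s: 18.55
eef_pos: [0.4876, 0.3687, 0.2261]
eef_rot: [-0.001, 0.734, 0.679, -0.004]
wrist_force: [0.1, 0.0, -2.3]
opening: 0.531
grasp_force: 61.9
```

```bash
python3 - <<'E'
from h import *
to(*loc(CA,0,.068),.139)
E
```

```text
xyz [0.22 0.09 8.71] dr [-0.06  0.04 -0.03] | t 18.55 q [ 0.45  0.29  1.53 -0.    1.33  0.53] F [ 0.1  0.  -2.3] op 0.531 g 61.9 p [0.4876 0.3687 0.2261]
```

send_rows:
  dr:
    - [0,0,0]
    - [0,0,0]
    - [0,0,0]
    - [0,0,0]
    - [0,0,0]
    - [0,0,0]
    - [0,0,0]
    - [0,0,0]
  xyz:
    - [0.1,0,2]
    - [0.1,0,4.5]
    - [0.1,0,7]
    - [0.1,0,8.2]
    - [0.1,0,8.6]
    - [0.1,0,8.8]
    - [0.1,0,8.9]
    - [0.1,0,8.9]
  jaw: [40,40,40,40,40,40,40,40]

```text
time_s: 19.55
eef_pos: [0.4899, 0.3716, 0.1419]
eef_rot: [0.0, 0.734, 0.68, 0.001]
wrist_force: [0.5, 0.5, -1.4]
opening: 0.533
grasp_force: 61.9
```

```bash
python3 - <<'E'
from h import *
to(*loc(CA,0,.068),.139)
E
```

```text
xyz [-0.13 -0.17  0.29] dr [ 0.01 -0.01 -0.01] | t 19.55 q [ 0.46  0.38  1.59 -0.    1.17  0.53] F [ 0.5  0.5 -1.4] op 0.533 g 61.9 p [0.4899 0.3716 0.1419]
```

send_rows:
  dr:
    - [0,0,0]
    - [0,0,0]
    - [0,0,0]
    - [0,0,0]
    - [0,0,0]
    - [0,0,0]
    - [0,0,0]
    - [0,0,0]
  xyz:
    - [-0.1,-0.1,0.2]
    - [-0.1,-0.1,0.35]
    - [-0.1,-0.1,0.4]
    - [-0.1,-0.1,0.4]
    - [-0.1,-0.1,0.4]
    - [-0.1,-0.1,0.4]
    - [-0.1,-0.1,0.4]
    - [-0.1,-0.1,0.4]
  jaw: [40,40,40,40,60,80,100,100]

```text
time_s: 20.55
eef_pos: [0.4885, 0.3705, 0.1373]
eef_rot: [0.0, 0.734, 0.679, 0.0]
wrist_force: [0.2, 0.2, 0.3]
opening: 0.997
grasp_force: 0.0
```

send_rows:
  dr:
    - [0,0,0]
    - [0,0,0]
    - [0,0,0]
    - [0,0,0]
    - [0,0,0]
    - [0,0,0]
    - [0,0,0]
    - [0,0,0]
  xyz:
    - [0,0,0]
    - [0,0,-1]
    - [0,0,-4]
    - [0,0,-8]
    - [0,0,-11]
    - [0,0,-12]
    - [0,0,-12]
    - [0,0,-12]
  jaw: [100,100,100,100,100,100,100,100]

```text
time_s: 21.55
eef_pos: [0.4877, 0.3702, 0.2556]
eef_rot: [-0.0, 0.734, 0.68, -0.001]
wrist_force: [0.5, -0.4, -0.9]
opening: 0.998
grasp_force: 0.0
```

```bash
python3 - <<'E'
from h import *
to(*loc(CA,.12,-.015),.25)
snap('scene','s3');snap('wrist','w6')
im=cv2.resize(cv2.imread('pics/s3.png')[95:205,325:450],(440,388)) 
cv2.imwrite('pics/m4.png',np.hstack([im,cv2.resize(cv2.imread('pics/w6.png')[:,160:530],(359,388))]))
E
```

```text
xyz [-8.24 12.05  0.54] dr [-0.02  0.01 -0.02] | t 21.55 q [0.46 0.26 1.5  0.   1.38 0.53] F [ 0.5 -0.4 -0.9] op 0.998 g 0.0 p [0.4877 0.3702 0.2556]
```

View pics/m4.png

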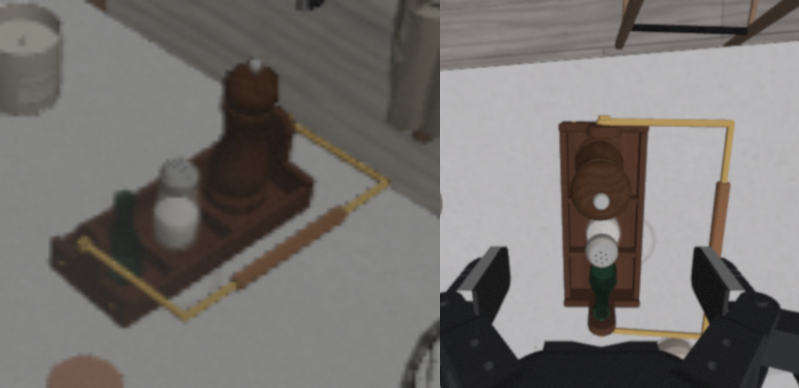

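All three stand upright in their compartments. In the wrist mosaic the handle bar is at about (719,215) and the mill knob at (601,201).

```bash
python3 - <<'E'
from h import *
c,s=np.cos(CA[2]),np.sin(CA[2])
def inv(p): d=p[:2]-np.array(CA[:2]); return (np.array([[c,s],[-s,c]])@d).round(4)
U=lambda x,y:(160+(x-440)/.97,y/.97)
print('bar',inv(ray('w6',*U(719,215),.07)),'knob',inv(ray('w6',*U(601,201),.166)),'saltcap',inv(ray('w6',*U(602,252),.096)),'left/right wall mid',inv(ray('w6',*U(566,250),.028)),inv(ray('w6',*U(641,250),.028)))
to(*loc(CA,.12,-.018),.072)
E
```

```text
bar [0.1251 0.0235] knob [-0.0004  0.0711] saltcap [ 0.0004 -0.0065] left/right wall mid [-0.0447 -0.0392] [ 0.0495 -0.0392]
xyz [-8.51 12.09 18.33] dr [-0.02  0.01 -0.02] | t 21.65 q [ 0.46  0.26  1.5  -0.    1.38  0.53] F [-1.5  0.5  0.6] op 0.999 g 0.0 p [0.4878 0.3701 0.2555]
```

send_rows:
  dr:
    - [0,0,0]
    - [0,0,0]
    - [0,0,0]
    - [0,0,0]
    - [0,0,0]
    - [0,0,0]
    - [0,0,0]
    - [0,0,0]
  xyz:
    - [-2,3,0]
    - [-5,7,0]
    - [-8,11,0]
    - [-8.5,12.2,1]
    - [-8.5,12.2,5]
    - [-8.5,12.2,10]
    - [-8.5,12.2,15]
    - [-8.5,12.2,18.2]
  jaw: [100,100,100,100,100,100,100,100]

```text
time_s: 22.65
eef_pos: [0.6007, 0.2766, 0.0709]
eef_rot: [-0.002, 0.733, 0.68, -0.002]
wrist_force: [0.2, 0.4, -0.4]
opening: 1.002
grasp_force: 0.0
```

send_rows:
  dr:
    - [0,0,0]
    - [0,0,0]
    - [0,0,0]
    - [0,0,0]
    - [0,0,0]
    - [0,0,0]
    - [0,0,0]
    - [0,0,0]
  xyz:
    - [0,0,0]
    - [0,0,0]
    - [0,0,0]
    - [0,0,0]
    - [0,0,0]
    - [0,0,0]
    - [0,0,0]
    - [0,0,0]
  jaw: [80,60,40,20,10,5,5,5]

```text
time_s: 23.65
eef_pos: [0.6023, 0.2769, 0.0754]
eef_rot: [-0.001, 0.734, 0.679, -0.001]
wrist_force: [-4.8, 2.4, 1.0]
opening: 0.137
grasp_force: 58.4
```

```bash
python3 - <<'E'
from h import *
to(*loc(CA,.12,-.018),.072)
E
```

```text
xyz [-0.13 -0.08  0.34] dr [-0.02 -0.   -0.02] | t 23.65 q [0.25 0.56 1.48 0.   1.1  0.33] F [-4.8  2.4  1. ] op 0.137 g 58.4 p [0.6023 0.2769 0.0754]
```

send_rows:
  dr:
    - [0,0,0]
    - [0,0,0]
    - [0,0,0]
    - [0,0,0]
    - [0,0,0]
    - [0,0,0]
    - [0,0,0]
    - [0,0,0]
  xyz:
    - [0,-0.06,-1.18]
    - [0,-0.23,-2.34]
    - [0,-0.52,-3.48]
    - [0,-0.91,-4.59]
    - [0,-1.42,-5.66]
    - [0,-2.02,-6.67]
    - [0,-2.72,-7.61]
    - [0,-3.51,-8.49]
  jaw: [5,5,5,5,5,5,5,5]

```text
time_s: 24.65
eef_pos: [0.5659, 0.2799, 0.1588]
eef_rot: [-0.002, 0.734, 0.68, -0.002]
wrist_force: [-5.5, 5.2, -11.2]
opening: 0.139
grasp_force: 58.3
```

```bash
python3 - <<'E'
from h import *
to(*loc(CA,0,-.018),.19)
E
```

```text
xyz [-0.16 -8.46 -3.07] dr [-0.05 -0.   -0.01] | t 24.65 q [0.27 0.4  1.53 0.   1.22 0.35] F [ -5.5   5.2 -11.2] op 0.139 g 58.3 p [0.5659 0.2799 0.1588]
```

send_rows:
  dr:
    - [0,0,0]
    - [0,0,0]
    - [0,0,0]
    - [0,0,0]
    - [0,0,0]
    - [0,0,0]
    - [0,0,0]
    - [0,0,0]
  xyz:
    - [0,-0.88,-0.79]
    - [0,-1.82,-1.49]
    - [0,-2.83,-2.09]
    - [0,-3.9,-2.6]
    - [0,-5.01,-2.99]
    - [0,-6.15,-3.28]
    - [0,-7.32,-3.45]
    - [0,-8.49,-3.51]
  jaw: [5,5,5,5,5,5,5,5]

```text
time_s: 25.65
eef_pos: [0.4855, 0.2867, 0.1972]
eef_rot: [0.001, 0.734, 0.679, 0.003]
wrist_force: [4.1, 5.1, -6.4]
opening: 0.14
grasp_force: 58.4
```

send_rows:
  dr:
    - [0,0,0]
    - [0,0,0]
    - [0,0,0]
    - [0,0,0]
    - [0,0,0]
    - [0,0,0]
    - [0,0,0]
    - [0,0,0]
  xyz:
    - [0,-0.15,0]
    - [0,-0.3,0]
    - [0,-0.3,0]
    - [0,-0.3,0]
    - [0,-0.3,0]
    - [0,-0.3,0]
    - [0,-0.3,0]
    - [0,-0.3,0]
  jaw: [5,5,5,5,5,5,5,5]

```text
time_s: 26.65
eef_pos: [0.4829, 0.287, 0.1972]
eef_rot: [0.001, 0.734, 0.679, 0.003]
wrist_force: [3.3, 5.3, -3.5]
opening: 0.14
grasp_force: 58.8
```

```bash
python3 - <<'E'
from h import *
to(*loc(CA,0.0025,-.018),.19)
E
```

```text
xyz [-0.23  0.14  0.72] dr [ 0.05 -0.03 -0.02] | t 26.65 q [0.32 0.2  1.7  0.   1.24 0.4 ] F [ 3.3  5.3 -3.5] op 0.14 g 58.8 p [0.4829 0.287  0.1972]
```

send_rows:
  dr:
    - [0,0,0]
    - [0,0,0]
    - [0,0,0]
    - [0,0,0]
    - [0,0,0]
    - [0,0,0]
    - [0,0,0]
    - [0,0,0]
  xyz:
    - [0,-0.2,0]
    - [0,-0.3,0]
    - [0,-0.3,0]
    - [0,-0.3,0]
    - [0,-0.3,0]
    - [0,-0.3,0]
    - [0,-0.3,0]
    - [0,-0.3,0]
  jaw: [5,5,5,20,35,50,60,60]

```text
time_s: 27.65
eef_pos: [0.4779, 0.2861, 0.1954]
eef_rot: [0.0, 0.734, 0.68, -0.0]
wrist_force: [-0.1, 0.2, -0.4]
opening: 0.602
grasp_force: 0.0
```

send_rows:
  dr:
    - [0,0,0]
    - [0,0,0]
    - [0,0,0]
    - [0,0,0]
    - [0,0,0]
    - [0,0,0]
    - [0,0,0]
    - [0,0,0]
  xyz:
    - [0,0,-1]
    - [0,0,-3]
    - [0,0,-6]
    - [0,0,-9]
    - [0,0,-9]
    - [0,0,-9]
    - [0,0,-9]
    - [0,0,-9]
  jaw: [60,60,60,60,60,80,100,100]

```text
time_s: 28.65
eef_pos: [0.4776, 0.2859, 0.2842]
eef_rot: [-0.0, 0.734, 0.679, -0.001]
wrist_force: [-0.2, 0.8, -1.1]
opening: 1.003
grasp_force: 0.0
```

```bash
python3 - <<'E'
from h import *
snap('scene','s4');crop('s4',240,80,220,170,3)
to(.572,.075,.25)
E
```

```text
xyz [-20.31  11.03   3.44] dr [-0.01  0.01 -0.01] | t 28.7 q [0.33 0.11 1.61 0.   1.42 0.4 ] F [ 0.4 -0.2 -0.7] op 1.003 g 0.0 p [0.4776 0.286  0.2844]
```

View pics/s4_c240_80.png

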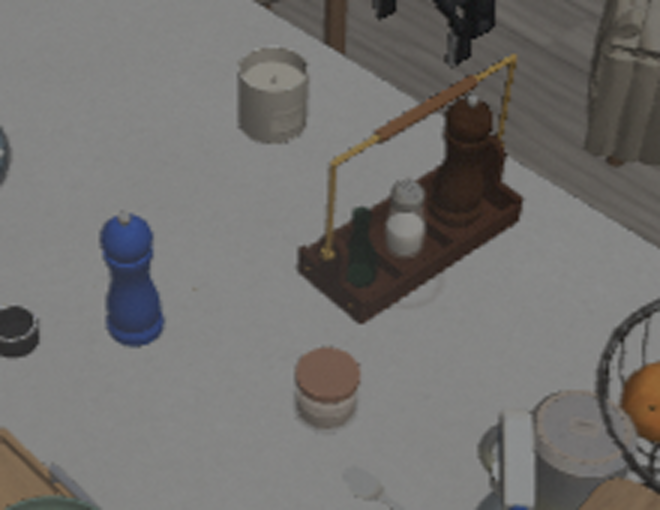

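The handle is upright over three standing items. The jar lid is centred at crop (327,374).

```bash
python3 - <<'E'
from h import *
print(ray('s4',240+327/3,80+374/3,.06),ray('s4',240+327/3,80+374/3,.056))
snap('wrist','w7'); im=np.load('pics/w7.npz')['im'].astype(int)
def blob(f,m,z):
    n,l,st,c=cv2.connectedComponentsWithStats(m.astype(np.uint8))
    for i in range(1,n):
        if st[i,4]>150: print(f,st[i],c[i].round(1),ray(f,*c[i],z))
# copper: r well above b
m=(im[...,0]-im[...,2]>35)&(im[...,0]>110); blob('w7',m,.06)
to(.571,.0755,.25)
E
```

```text
[0.5739 0.0699 0.06  ] [0.5718 0.0724 0.056 ]
w7 [ 325    0   20  338 4486] [334.2 164. ] [0.4875 0.2946 0.06  ]
w7 [ 388  304   46   40 1374] [409.8 324.2] [0.5704 0.0784 0.06  ]
xyz [-20.27  10.91   3.46] dr [-0.01  0.   -0.02] | t 28.75 q [ 0.33  0.11  1.61 -0.    1.42  0.4 ] F [ 0.4 -0.4 -0.6] op 0.997 g 0.0 p [0.4777 0.286  0.2846]
```

send_rows:
  dr:
    - [0,0,0]
    - [0,0,0]
    - [0,0,0]
    - [0,0,0]
    - [0,0,0]
    - [0,0,0]
    - [0,0,0]
    - [0,0,0]
  xyz:
    - [-4,2.2,0]
    - [-9,4.8,0]
    - [-14,7.5,0]
    - [-19,10.2,3.5]
    - [-20.2,10.9,8]
    - [-20.2,10.9,13]
    - [-20.2,10.9,14]
    - [-20.2,10.9,14]
  jaw: [100,100,100,100,100,100,100,100]

```text
time_s: 29.75
eef_pos: [0.5713, 0.0766, 0.1457]
eef_rot: [-0.0, 0.734, 0.68, -0.0]
wrist_force: [-0.7, -0.3, 0.6]
opening: 1.002
grasp_force: 0.0
```

```bash
python3 - <<'E'
from h import *
to(.571,.076,.040)
E
```

```text
xyz [-0.06 -0.02 10.57] dr [-0.   -0.   -0.01] | t 29.75 q [-0.07  0.3   1.69  0.    1.15  0.  ] F [-0.7 -0.3  0.6] op 1.002 g 0.0 p [0.5713 0.0766 0.1457]
```

send_rows:
  dr:
    - [0,0,0]
    - [0,0,0]
    - [0,0,0]
    - [0,0,0]
    - [0,0,0]
    - [0,0,0]
    - [0,0,0]
    - [0,0,0]
  xyz:
    - [0,0,2]
    - [0,0,5]
    - [0,0,8]
    - [0,0,10]
    - [0,0,10.6]
    - [0,0,10.6]
    - [0,0,10.6]
    - [0,0,10.6]
  jaw: [100,100,100,100,100,100,100,90]

```text
time_s: 30.75
eef_pos: [0.5719, 0.0763, 0.0403]
eef_rot: [0.001, 0.734, 0.68, 0.001]
wrist_force: [-0.0, -0.3, -0.2]
opening: 0.899
grasp_force: 0.0
```

send_rows:
  dr:
    - [0,0,0]
    - [0,0,0]
    - [0,0,0]
    - [0,0,0]
    - [0,0,0]
    - [0,0,0]
    - [0,0,0]
    - [0,0,0]
  xyz:
    - [0,0,0]
    - [0,0,0]
    - [0,0,0]
    - [0,0,0]
    - [0,0,-1]
    - [0,0,-4]
    - [0,0,-8]
    - [0,0,-12]
  jaw: [70,50,50,50,50,50,50,50]

```text
time_s: 31.75
eef_pos: [0.5707, 0.0764, 0.1605]
eef_rot: [-0.0, 0.734, 0.679, -0.0]
wrist_force: [0.1, 0.6, -2.1]
opening: 0.7
grasp_force: 65.2
```

```bash
python3 - <<'E'
from h import *
to(*loc(TR,.045,-.02),.25,-.035)
to(*loc(TR,.045,-.076),.25,-.035)
E
```

```text
xyz [-39.65   1.09  -8.95] dr [-0.01 -0.   -0.4 ] | t 31.75 q [-0.07  0.28  1.68  0.    1.18  0.  ] F [ 0.1  0.6 -2.1] op 0.7 g 65.2 p [0.5707 0.0764 0.1605]
xyz [-45.25   1.32  -8.95] dr [-0.01 -0.   -0.4 ] | t 31.75 q [-0.07  0.28  1.68  0.    1.18  0.  ] F [ 0.1  0.6 -2.1] op 0.7 g 65.2 p [0.5707 0.0764 0.1605]
```

send_rows:
  dr:
    - [0,0,0]
    - [0,0,0]
    - [0,0,0]
    - [0,0,-0.1]
    - [0,0,-0.2]
    - [0,0,-0.3]
    - [0,0,-0.4]
    - [0,0,-0.4]
  xyz:
    - [-3,0.1,-2]
    - [-8,0.2,-5]
    - [-13,0.3,-6]
    - [-18,0.5,-6]
    - [-23,0.7,-6]
    - [-28,0.8,-6]
    - [-33,1,-6]
    - [-38,1.1,-6]
  jaw: [50,50,50,50,50,50,50,50]

```text
time_s: 32.75
eef_pos: [0.5526, -0.3048, 0.2195]
eef_rot: [-0.0, 0.719, 0.695, 0.0]
wrist_force: [0.7, -0.3, -1.3]
opening: 0.697
grasp_force: 65.2
```

send_rows:
  dr:
    - [0,0,0]
    - [0,0,0]
    - [0,0,0]
    - [0,0,0]
    - [0,0,0]
    - [0,0,0]
    - [0,0,0]
    - [0,0,0]
  xyz:
    - [-4,0.1,0]
    - [-6,0.2,0]
    - [-7,0.2,0]
    - [-7,0.2,0]
    - [-7,0.2,0]
    - [-7,0.2,0]
    - [-7,0.2,0]
    - [-7,0.2,0]
  jaw: [50,50,50,50,50,50,50,50]

```text
time_s: 33.75
eef_pos: [0.5528, -0.3731, 0.2194]
eef_rot: [0.0, 0.719, 0.695, 0.0]
wrist_force: [-0.0, -0.1, -0.9]
opening: 0.699
grasp_force: 65.2
```

```bash
python3 - <<'E'
from h import *
snap('wrist','w8')
to(*loc(TR,.045,-.076),.06,-.035)
for l,z in [((-.128,.125),.022),((.128,.125),.022),((-.128,-.125),.022),((.128,-.125),.022),((-.033,0),.016),((-.033,-.117),.016),((-.033,-.032),.016),((.12,-.032),.016),((-.12,-.117),.008)]:
    print(l,proj('w8',[*loc(TR,*l),z]).round(0))
E
```

```text
xyz [-0.27 -0.33 15.94] dr [0. 0. 0.] | t 33.8 q [-0.77  0.41  1.39 -0.    1.35 -0.74] F [ 0.3 -0.1 -2.6] op 0.7 g 65.2 p [ 0.5527 -0.3733  0.2194]
(-0.128, 0.125) [119. -49.]
(0.128, 0.125) [419. -49.]
(-0.128, -0.125) [162. 225.]
(0.128, -0.125) [399. 225.]
(-0.033, 0) [243. 104.]
(-0.033, -0.117) [251. 216.]
(-0.033, -0.032) [245. 137.]
(0.12, -0.032) [396. 137.]
(-0.12, -0.117) [174. 214.]
```

View pics/w8.png

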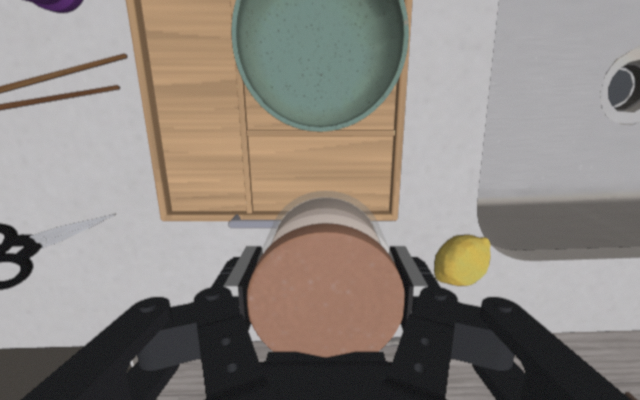

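The jar is held upright. The tray's near corners are at (162,218) and (397,218) and the ridge corner at (247,131), which puts the tray about 7 mm further +y than first fitted.

send_rows:
  dr:
    - [0,0,0]
    - [0,0,0]
    - [0,0,0]
    - [0,0,0]
    - [0,0,0]
    - [0,0,0]
    - [0,0,0]
    - [0,0,0]
  xyz:
    - [0.4,-0.3,3]
    - [0.4,-0.3,7]
    - [0.4,-0.3,11]
    - [0.4,-0.3,14]
    - [0.4,-0.3,15.5]
    - [0.4,-0.3,16.4]
    - [0.4,-0.3,16.8]
    - [0.4,-0.3,16.9]
  jaw: [50,50,50,50,50,50,50,50]

```text
time_s: 34.8
eef_pos: [0.5503, -0.3698, 0.0512]
eef_rot: [0.001, 0.719, 0.695, 0.0]
wrist_force: [-0.4, 0.1, -1.6]
opening: 0.699
grasp_force: 65.2
```

```bash
sed -i 's/TR=(.507,-.2983/TR=(.507,-.2913/' h.py; python3 - <<'E'
from h import *
to(*loc(TR,.045,-.076),.049,-.035)
E
```

```text
xyz [ 0.09 -0.1   0.22] dr [0.01 0.01 0.  ] | t 34.8 q [-0.77  0.59  1.49  0.    1.06 -0.74] F [-0.4  0.1 -1.6] op 0.699 g 65.2 p [ 0.5503 -0.3698  0.0512]
```

send_rows:
  dr:
    - [0,0,0]
    - [0,0,0]
    - [0,0,0]
    - [0,0,0]
    - [0,0,0]
    - [0,0,0]
    - [0,0,0]
    - [0,0,0]
  xyz:
    - [0,0,0.15]
    - [0,0,0.2]
    - [0,0,0.2]
    - [0,0,0.2]
    - [0,0,0.2]
    - [0,0,0.2]
    - [0,0,0.2]
    - [0,0,0.2]
  jaw: [50,50,50,65,80,95,100,100]

```text
time_s: 35.8
eef_pos: [0.5498, -0.3693, 0.0484]
eef_rot: [0.0, 0.719, 0.695, -0.0]
wrist_force: [-0.0, 0.2, 1.2]
opening: 1.0
grasp_force: 0.0
```

send_rows:
  dr:
    - [0,0,0]
    - [0,0,0]
    - [0,0,0]
    - [0,0,0]
    - [0,0,0]
    - [0,0,0]
    - [0,0,0]
    - [0,0,0]
  xyz:
    - [0,0,-1]
    - [0,0,-4]
    - [0,0,-9]
    - [0,0,-14]
    - [0,0,-17]
    - [0,0,-18]
    - [0,0,-18]
    - [0,0,-18]
  jaw: [100,100,100,100,100,100,100,100]

```text
time_s: 36.8
eef_pos: [0.549, -0.3686, 0.2261]
eef_rot: [-0.002, 0.719, 0.695, -0.0]
wrist_force: [-0.1, -0.1, -0.8]
opening: 1.0
grasp_force: 0.0
```

```bash
python3 - <<'E'
from h import *
to(.62,.034,.24,1.57)
E
```

```text
xyz [40.49  5.69 -1.31] dr [ -0.    -0.04 -15.32] | t 36.8 q [-0.77  0.39  1.39 -0.    1.36 -0.74] F [-0.1 -0.1 -0.8] op 1.0 g 0.0 p [ 0.549  -0.3686  0.2261]
```

send_rows:
  dr:
    - [0,0,-1.5]
    - [0,0,-3]
    - [0,0,-4.5]
    - [0,0,-6]
    - [0,0,-7.5]
    - [0,0,-9]
    - [0,0,-10.5]
    - [0,0,-12]
  xyz:
    - [4,0.5,-1]
    - [8,1,-2]
    - [12,1.5,-3]
    - [17,2.2,-3]
    - [22,3,-3]
    - [27,4,-3]
    - [32,5,-3]
    - [36,7,-3]
  jaw: [100,100,100,100,100,100,100,100]

```text
time_s: 37.8
eef_pos: [0.6315, -0.0097, 0.2564]
eef_rot: [-0.002, 0.171, 0.985, 0.0]
wrist_force: [0.2, -0.1, 0.7]
opening: 0.999
grasp_force: 0.0
```

```bash
python3 - <<'E'
from h import *
to(.704,.0325,.15,1.57)
E
```

```text
xyz [-5.44  6.42 10.62] dr [ 0.   -0.03 -3.27] | t 37.8 q [-0.2   0.3   1.45  0.    1.4  -1.43] F [ 0.2 -0.1  0.7] op 0.999 g 0.0 p [ 0.6315 -0.0097  0.2564]
```

send_rows:
  dr:
    - [0,0,-1.5]
    - [0,0,-3]
    - [0,0,-3.27]
    - [0,0,-3.27]
    - [0,0,-3.27]
    - [0,0,-3.27]
    - [0,0,-3.27]
    - [0,0,-3.27]
  xyz:
    - [-2,2,0]
    - [-4,4.5,0]
    - [-5.4,6.4,3]
    - [-5.4,6.4,8]
    - [-5.4,6.4,12]
    - [-5.4,6.4,16]
    - [-5.4,6.4,18]
    - [-5.4,6.4,18]
  jaw: [100,100,70,60,60,60,60,60]

```text
time_s: 38.8
eef_pos: [0.7032, 0.0299, 0.0756]
eef_rot: [-0.002, 0.003, 1.0, 0.0]
wrist_force: [-0.6, -0.6, -0.2]
opening: 0.601
grasp_force: 0.0
```

```bash
python3 - <<'E'
from h import *
to(.704,.0325,.0205,1.57)
snap('wrist','w9')
for x in(.64,.704,.772): print(proj('w9',[x,.0325,.005]).round(0))
E
```

```text
xyz [-0.11  0.26  5.51] dr [ 0.01 -0.05 -0.05] | t 38.8 q [-0.13  0.64  1.36 -0.    1.15 -1.69] F [-0.6 -0.6 -0.2] op 0.601 g 0.0 p [0.7032 0.0299 0.0756]
[328. 122.]
[329. 223.]
[329. 313.]
```

View pics/w9.png

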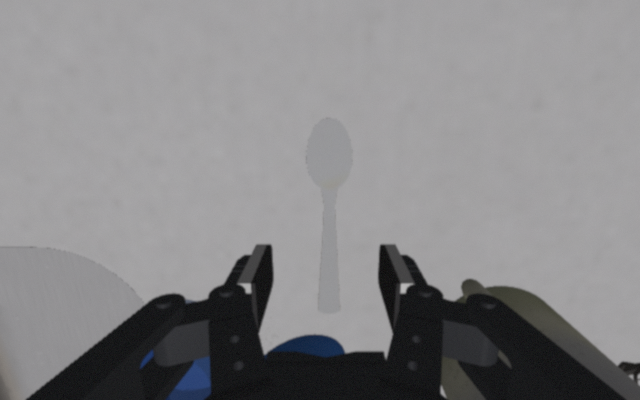

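The spoon lies at column 329 from v 118 to 313, between the fingers as predicted.

send_rows:
  dr:
    - [0,0,0]
    - [0,0,0]
    - [0,0,0]
    - [0,0,0]
    - [0,0,0]
    - [0,0,0]
    - [0,0,0]
    - [0,0,0]
  xyz:
    - [0,0.2,1.5]
    - [0,0.2,3]
    - [0,0.2,4.3]
    - [0,0.2,5]
    - [0,0.2,5.3]
    - [0,0.2,5.4]
    - [0,0.2,5.4]
    - [0,0.2,5.4]
  jaw: [60,50,40,40,40,40,40,40]

```text
time_s: 39.85
eef_pos: [0.7052, 0.0317, 0.0248]
eef_rot: [0.0, 0.003, 1.0, -0.0]
wrist_force: [0.2, -0.4, 1.0]
opening: 0.401
grasp_force: 0.0
```

```bash
python3 - <<'E'
from h import *
to(.704,.0325,.0205,1.57)
E
```

```text
xyz [0.12 0.08 0.43] dr [-0.    0.01 -0.05] | t 39.85 q [-0.12  0.71  1.36  0.    1.07 -1.69] F [ 0.2 -0.4  1. ] op 0.401 g 0.0 p [0.7052 0.0317 0.0248]
```

send_rows:
  dr:
    - [0,0,0]
    - [0,0,0]
    - [0,0,0]
    - [0,0,0]
    - [0,0,0]
    - [0,0,0]
    - [0,0,0]
    - [0,0,0]
  xyz:
    - [0,0,0.1]
    - [0,0,0.2]
    - [0,0,0.2]
    - [0,0,0.2]
    - [0,0,0.2]
    - [0,0,0.2]
    - [0,0,0.2]
    - [0,0,0.2]
  jaw: [40,40,40,30,20,10,0,0]

```text
time_s: 40.85
eef_pos: [0.7051, 0.0317, 0.0226]
eef_rot: [0.0, 0.003, 1.0, -0.0]
wrist_force: [-0.8, 0.2, 3.9]
opening: 0.228
grasp_force: 58.7
```

send_rows:
  dr:
    - [0,0,0]
    - [0,0,0]
    - [0,0,0]
    - [0,0,0]
    - [0,0,0]
    - [0,0,0]
    - [0,0,0]
    - [0,0,0]
  xyz:
    - [0,0,0]
    - [0,0,0]
    - [0,0,0]
    - [0,0,0]
    - [0,0,-0.5]
    - [0,0,-3]
    - [0,0,-7]
    - [0,0,-12]
  jaw: [0,0,0,0,0,0,0,0]

```text
time_s: 41.85
eef_pos: [0.7042, 0.0318, 0.1438]
eef_rot: [-0.001, 0.003, 1.0, 0.0]
wrist_force: [0.2, 0.9, -0.1]
opening: 0.229
grasp_force: 58.6
```

```bash
python3 - <<'E'
from h import *
to(*loc(TR,-.078,0),.20,-.035)
E
```

```text
xyz [ 27.32 -32.21  -5.59] dr [-1.000e-02 -1.000e-02  1.527e+01] | t 41.85 q [-0.12  0.56  1.33 -0.    1.26 -1.69] F [ 0.2  0.9 -0.1] op 0.229 g 58.6 p [0.7042 0.0318 0.1438]
```

send_rows:
  dr:
    - [0,0,0]
    - [0,0,0]
    - [0,0,0]
    - [0,0,1.5]
    - [0,0,3]
    - [0,0,4.5]
    - [0,0,6]
    - [0,0,7.5]
  xyz:
    - [3,0,-3]
    - [7,0,-5.5]
    - [12,0,-6]
    - [16,-3,-6]
    - [20,-7,-6]
    - [23,-12,-6]
    - [25,-16,-6]
    - [27,-20,-6]
  jaw: [0,0,0,0,0,0,0,0]

```text
time_s: 42.85
eef_pos: [0.433, -0.1679, 0.204]
eef_rot: [0.001, 0.388, 0.922, -0.0]
wrist_force: [0.5, -0.8, -0.3]
opening: 0.228
grasp_force: 58.6
```

```bash
python3 - <<'E'
from h import *
to(*loc(TR,-.078,0),.20,-.035)
E
```

```text
xyz [-8.35 -8.71  0.42] dr [0.01 0.02 7.72] | t 42.85 q [-0.63 -0.02  1.92 -0.    1.24 -1.4 ] F [ 0.5 -0.8 -0.3] op 0.228 g 58.6 p [ 0.433  -0.1679  0.204 ]
```

send_rows:
  dr:
    - [0,0,1.5]
    - [0,0,3]
    - [0,0,4.5]
    - [0,0,6]
    - [0,0,7.5]
    - [0,0,7.7]
    - [0,0,7.7]
    - [0,0,7.7]
  xyz:
    - [-2,-2,0]
    - [-4,-4,0]
    - [-6,-6,0]
    - [-8,-8,0]
    - [-8.3,-8.7,0]
    - [-8.3,-8.7,0]
    - [-8.3,-8.7,0]
    - [-8.3,-8.7,0]
  jaw: [0,0,0,0,0,0,0,0]

```text
time_s: 43.85
eef_pos: [0.4302, -0.2862, 0.2027]
eef_rot: [0.0, 0.716, 0.698, 0.0]
wrist_force: [0.4, -0.3, -0.6]
opening: 0.225
grasp_force: 58.6
```

```bash
python3 - <<'E'
from h import *
to(*loc(TR,-.078,0),.0325,-.035)
snap('wrist','w10')
# compare ridge/rim location: gradient along row across the front bay's outer rim (local x -.128,-.12) and ridge
im=np.load('pics/w10.npz')['im'].astype(int)
for l,z in [((-.128,.09),.022),((-.033,.09),.016)]: print(l,proj('w10',[*loc(TR,*l),z]).round(0))
p=proj('w10',[*loc(TR,-.128,.09),.022]).round().astype(int); print(im[p[1],p[0]-12:p[0]+13].tolist())
E
```

```text
xyz [-0.23 -0.11 17.02] dr [0.  0.  0.1] | t 43.85 q [-0.82  0.1   1.8   0.    1.24 -0.79] F [ 0.4 -0.3 -0.6] op 0.225 g 58.6 p [ 0.4302 -0.2862  0.2027]
(-0.128, 0.09) [270.  87.]
(-0.033, 0.09) [374.  88.]
[[202, 202, 202], [200, 198, 200], [202, 200, 202], [201, 201, 201], [203, 202, 204], [203, 202, 203], [204, 202, 204], [201, 200, 202], [201, 199, 201], [186, 183, 182], [164, 150, 140], [167, 138, 109], [176, 144, 112], [185, 152, 118], [191, 157, 124], [190, 156, 121], [188, 154, 120], [180, 147, 113], [159, 130, 99], [134, 109, 83], [148, 122, 94], [181, 149, 115], [191, 157, 122], [192, 158, 123], [191, 157, 122]]
```

send_rows:
  dr:
    - [0,0,0.1]
    - [0,0,0.1]
    - [0,0,0.1]
    - [0,0,0.1]
    - [0,0,0.1]
    - [0,0,0.1]
    - [0,0,0.1]
    - [0,0,0.1]
  xyz:
    - [-0.2,-0.1,4]
    - [-0.2,-0.1,8]
    - [-0.2,-0.1,12]
    - [-0.2,-0.1,15]
    - [-0.2,-0.1,16.3]
    - [-0.2,-0.1,16.8]
    - [-0.2,-0.1,17]
    - [-0.2,-0.1,17]
  jaw: [0,0,0,0,0,0,0,0]

```text
time_s: 44.9
eef_pos: [0.4295, -0.2892, 0.0332]
eef_rot: [0.001, 0.72, 0.694, -0.0]
wrist_force: [0.4, -0.3, -0.4]
opening: 0.226
grasp_force: 58.6
```

```bash
python3 - <<'E'
from h import *
to(*loc(TR,-.078,0),.031,-.035)
E
```

```text
xyz [ 0.07 -0.05  0.22] dr [ 0.01  0.01 -0.03] | t 44.9 q [-0.82  0.37  1.88 -0.    0.89 -0.78] F [ 0.4 -0.3 -0.4] op 0.226 g 58.6 p [ 0.4295 -0.2892  0.0332]
```

send_rows:
  dr:
    - [0,0,0]
    - [0,0,0]
    - [0,0,0]
    - [0,0,0]
    - [0,0,0]
    - [0,0,0]
    - [0,0,0]
    - [0,0,0]
  xyz:
    - [0,0,0.1]
    - [0,0,0.15]
    - [0,0,0.15]
    - [0,0,0.15]
    - [0,0,0.15]
    - [0,0,0.15]
    - [0,0,0.15]
    - [0,0,0.15]
  jaw: [0,0,10,25,35,45,45,45]

```text
time_s: 45.9
eef_pos: [0.429, -0.2887, 0.0308]
eef_rot: [0.0, 0.72, 0.694, -0.0]
wrist_force: [0.0, 0.1, -0.1]
opening: 0.447
grasp_force: 0.0
```

send_rows:
  dr:
    - [0,0,0]
    - [0,0,0]
    - [0,0,0]
    - [0,0,0]
    - [0,0,0]
    - [0,0,0]
    - [0,0,0]
    - [0,0,0]
  xyz:
    - [0,0,-1]
    - [0,0,-3]
    - [0,0,-7]
    - [0,0,-12]
    - [0,0,-16]
    - [0,0,-18]
    - [0,0,-18]
    - [0,0,-18]
  jaw: [45,45,45,45,45,45,45,45]

```text
time_s: 46.9
eef_pos: [0.4285, -0.2882, 0.2099]
eef_rot: [-0.001, 0.72, 0.694, -0.0]
wrist_force: [0.2, -0.3, -0.4]
opening: 0.449
grasp_force: 0.0
```

```bash
python3 - <<'E'
from h import *
snap('wrist','w11')
im=np.load('pics/w11.npz')['im'].astype(int)
# rectify tray top view (floor plane) at 2mm/px and mask greyish pixels (spoon) inside front bay
xs=np.arange(-.119,-.037,.002);ys=np.arange(.115,-.116,-.002)
uv=np.array([[proj('w11',[*loc(TR,x,y),.012]) for x in xs] for y in ys]).astype(np.float32)
r=cv2.remap(np.load('pics/w11.npz')['im'],uv,None,cv2.INTER_LINEAR).astype(int)
m=((r[...,0]-r[...,2])<30).astype(np.uint8)
for row in m[::4]: print(''.join('.#'[k] for k in row[::1]))
i,j=np.nonzero(m);print('dark px',(r.sum(2)<150).sum())
n,l,st,c=cv2.connectedComponentsWithStats(m)
for k in range(1,n):
    if st[k,4]>60:
        print(st[k], 'x',xs[0]+.002*c[k][0],'y',ys[0]-.002*c[k][1], cv2.minAreaRect(np.argwhere(l==k).astype(np.float32)))
E
```

```text
....................................##...
.........................................
.........................................
.........................................
.........................................
.........................................
...................###...................
...............###########...............
..............#############..............
..............##############.............
..............#############..............
.................########................
...................####..................
...................####..................
...................####..................
...................####..................
..................#####..................
..................#####..................
..................######.................
..................######.................
.................#######.................
.................#######.................
.................########................
.........................................
.........................................
.........................................
.........................................
.........................................
.........................................
dark px 0
[ 14  24  14  68 495] x -0.0783979797979798 y 0.007840404040404036 ((57.5, 20.5), (13.0, 67.0), 90.0)
```

The rectified front bay shows the spoon lying centred along it. Last check before handing in: jar position and that the caddy is unchanged.

```bash
python3 - <<'E'
from h import *
snap('scene','s5');im=np.load('pics/s5.npz')['im'].astype(int);old=np.load('pics/s4.npz')['im'].astype(int)
d=abs(im-old).max(2)[100:195,335:420];print('caddy diff px',(d>40).sum())
P=lambda p:(np.array([[np.cos(TR[2]),np.sin(TR[2])],[-np.sin(TR[2]),np.cos(TR[2])]])@(p[:2]-np.array(TR[:2]))).round(4)
for f in ('s5','w11'):
    a=np.load(f'pics/{f}.npz')['im']; h=cv2.cvtColor(a,cv2.COLOR_RGB2HSV).astype(int)
    m=((h[...,0]<11)&(h[...,1]>60)&(h[...,2]>70)).astype(np.uint8)
    n,l,st,c=cv2.connectedComponentsWithStats(m)
    for k in range(1,n):
        q=P(ray(f,*c[k],.066))
        if st[k,4]>80 and abs(q).max()<.2: print(f,st[k],q)
to(.45,-.2,.3,-.035)
E
```

```text
caddy diff px 5
w11 [ 424  238   66   59 2870] [ 0.0436 -0.0732]
xyz [ 8.9   1.82 -9.05] dr [-0.02 -0.02 -0.03] | t 47.0 q [-0.82  0.09  1.79 -0.    1.26 -0.78] F [-0.1 -0.8 -0. ] op 0.448 g 0.0 p [ 0.4283 -0.288   0.2093]
```

Jar at (0.044, −0.073) in the tray frame, caddy unchanged, and the robot is clear of everything.

```bash
python3 -c "
from bench import ctrl
print(ctrl.hand_in())"
```

```text
the job is handed in; nothing more can be done
None
```

I handed the job in at about 47 s with both kits made up: mill, salt and vinegar upright in their caddy compartments, the handle swung upright, and the sugar jar and teaspoon in their tray bays. My last camera checks agreed; the judge's verdict was not returned.

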